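# Set and lock the tray guide on the meal-packing table

### The job

Get the packing guide ready for the filling line: with the wing nut still loose, push the blue sliding stop along the guide until the lidded foil tray is held snug between the stop and the guide's fixed end block. Then tighten the red wing nut clockwise, seen from above, until it stops, stroking its wings round with a fingertip, stroke after stroke. Touch and push only: never pinch a wing between the fingers, never lift or tip the tray, and leave everything else on the table where it stands.

Things in the scene. Friction and masses are not known exactly. Their poses are not given: they have to be found in the camera images.
- jig: Packing guide, fixed to the table, yaw within 0.35 rad: plywood board x -120..+85, y -290..+210 mm in its own frame, its top 12 mm above the table. Origin on the table. x points away from the robot, y the way the stop closes. Aluminium back fence along the whole far side (x 68..82) and end block (x -68..68, inner face y = +190), both up to 60 mm above the table.
- stop (a joint): Travel of the blue stop along the guide's +y, in m: 0 fully open; about 0.104 when the squared-up tray is tight against the end block. About 3 N of friction, stays where it is left; pushing the tray along too takes 5 to 8 N in all. The nut does not really clamp it.
- stop_back (a point): Middle of the blue stop's back (guide -y) face, to push on, 40 mm above the table; in the guide's frame at x 0, y = -74 mm + travel. The stop is a cross plate, guide x -60..+60, 14 mm thick, 14 to 60 mm above the table. From it a steel slotted bar, 34 mm wide, top 18 mm above the table, centred on guide x = +28, runs back (-y) under the wing nut.
- tray: Lidded foil tray, loose on the guide's board between stop and end block: 121 (guide x) by 146 (guide y) by 45 mm high over its rim and white card lid, about 0.4 kg. Origin under its centre; its y lies nearly along the guide's y. Snug, its centre is at guide y = +117 mm.
- wing_center (a point): Centre of the wing nut on its upright axis, 36 mm above the table, guide x +28, y -150 mm (40 mm from the fence's face: a finger passes only on the robot's side). Brass hub 18 mm across; stud to 56 mm above the table; two red wings 6 mm thick, reaching 32 mm from the axis, 24 to 48 mm above the table (ears to 52). Frame turns with the nut: x along wing A, -x along wing B.
- wing_nut (a joint): Turn of the wing nut in rad, growing clockwise seen from above; it starts loose between 0 and 1.8 and comes hard up, tight, at 7.0. At 0 wing A points along the guide's +x; at q it points at -q from there. Light friction, about 0.04 N m; it stays where it is left and does not change height.
- tub_red: Bystander, loose: round meal tub with reddish food under a clear lid, 96 mm across, 52 mm high; origin under its centre, on the table left of the guide.
- tub_green: Bystander, loose: the same tub with green food, left of the guide.
- shaker: Bystander, loose: glass salt shaker 42 mm across, 85 mm high, standing on the guide's board in front of the tray near its left end; origin under its centre.
- spoon: Bystander, loose: wooden spoon 200 mm long lying on the table right of the guide.
- spare_tray: Bystander, loose: a second lidded foil tray like the first, right of the guide on the table; origin under its centre.
- sauce: Bystander, loose: amber sauce bottle 54 mm across, 150 mm high, on the table left of the guide near the robot; origin under its centre.
Not all that is in view belongs to the job. Leave any pink or purple look-alike of the tray alone.

How it is judged (in metres and radians):
On the way, in this order (a step that is already met when the one before it is completed fails the run):
1. the stop has been pushed up so that the tray is snug against the end block (value of joint stop between 0.1 and 0.108 m and y of tray in the frame of jig between 0.111 and 0.123 m and x of tray in the frame of jig between -0.03 and 0.03 m and z of tray in the frame of jig below 0.02 m and angle between the y axis of tray and the y axis of jig, either way round below 0.06 rad), for 0.2 s.
2. the wing nut is turned clockwise until tight (value of joint wing_nut above 6.8 rad), for 0.2 s.
At the end, for the whole second after the job is handed in: Stop travel 0.100 to 0.108 m, so no more than 4 mm of play is left; the tray stands flat on the board between stop and end block (centre at guide y 111 to 123 mm, within 30 mm of the guide's middle in x, squared within 0.06 rad); wing nut at 6.75 rad or more (tight at 7.0), and all at rest (all of step 1 and value of joint wing_nut above 6.75 rad and velocity of joint wing_nut between -0.1 and 0.1 rad/s and linear speed of tray below 0.02 m/s); the robot touches nothing.
It fails at once if a wing was pinched (pressed by the fingers on both its faces at once) ((contact force between the fingers and wing_nut_c1 above 2 N and contact force between the fingers and wing_nut_c2 above 2 N) or (contact force between the fingers and wing_nut_c3 above 2 N and contact force between the fingers and wing_nut_c4 above 2 N)).
It fails at once if the tray was lifted off the board or tipped (z of tray in the frame of jig above 0.026 m or angle between tray's own z axis and vertical above 0.2 rad).
It fails at once if a bystander was moved by more than 15 mm (distance of any of tub_red, tub_green, shaker, spoon, spare_tray, sauce from where it was at the start of the episode above 0.015 m).
It also fails if it takes over 59 s, if anything falls off the work surface, if the arm or the gripper's body presses on something with over 40 N, if the wrist force passes 120 N, or if a joint passes its speed limit or range.

### The arm

A 6-joint arm with a two-finger parallel gripper is mounted at the origin on the work surface. World frame = base frame: x ahead of the robot, y to its left, z up, the work surface at z = 0. Lengths are in mm, angles in degrees, forces in N, time in s.
With the tool pointing down it reaches from about 275 to 825 mm from the base axis. Payload 5.2 kg.
Tool frame: the origin (TCP) lies on the mounting face of the last link; the fingertips stand 186 mm ahead of it and the grasp point (between the pads) lies 167 mm ahead of it (env.tcp_to_tips is the distance from the TCP to the fingertips, in mm); x points along the fingers, y is the direction in which the jaws open and shut, and the axes are right-handed (so a half turn about x gives the same grasp; the last joint's range is limited). The gripper opens to 93 mm and grips with 3 to 60 N. Pads are 15 mm wide; open, the fingers measure 128 mm over their backs; the gripper's body (75 mm by 188 mm) begins 65 mm behind the grasp point.
Start: joints at [-85.99, 14.817, 87.949, -0, 77.235, -11.62], TCP at [148.207, -529.661, 404.753] pointing down, gripper open.
Joint ranges: [-179.93, 179.93], [-52.35, 119.4], [10.71, 147.94], [-69.91, 249.91], [12.55, 155.21], [-178.61, 178.61]. Speed limits (degrees/s): [147.25, 147.25, 180, 180, 180, 180].

### API

Orientations are given as [roll, pitch, yaw] about the fixed x, y, z axes, in that order (R = Rz(yaw) Ry(pitch) Rx(roll)).
In Python, from plant import env, eyes, ticket gives the robot as it stands. The module is installed in compiled form; this text tells all that it offers.
- The arm moves only by the shell command python3 -m jog 'ROWS' [FORCE]. ROWS is JSON, one flat list of numbers, 7 for each row, row after row: the closure, from 0 (fully open) to 1 (shut), then the shift along the tool's x, y, z in mm, then the turn, a rotation vector about the tool's x, y, z in rad. A call has 1 to 5 rows; each row is the pose to reach, as a shift and turn from the pose measured when the call began, along the tool's axes at that moment; what a row does not reach only later rows make up. A row lasts 1/8 s, in which the tool goes at most 62.5 mm and 10.7 degrees, less where a joint would pass 70% of its speed; a pose out of reach is approached as far as the arm can. A call with a gripper value outside its range is refused whole. The fingers move at their own pace and stop on an object; FORCE is the grip in N (left out, the last holds). Time passes only in rows, so rows that repeat a pose let the fingers close. It gives the time, the measured TCP pose, the force and the opening at its end, in the units of the state.
- env.get_state(): the state, without advancing time (a new reading comes with each control period).
- eyes.snapshot(name): name is "scene" or "top" or "wrist"; returns the picture (480x640x3 uint8, blue, green, red); there is no depth.
- eyes.calibration(name): a dict with "fx", "fy", "cx", "cy" (pixels), "T" (4x4, takes a point from camera to world coordinates). Camera axes: x right, y down, z forward; pixel columns grow to the right and rows downward; lengths in mm; the calibration is good to about 2 mm. A picture is of the moment at which its call begins: read the wrist's pose just before it. calibration takes no time and is no camera call; for the wrist camera it gives the pose at the moment of the call.
- ticket.close_job(): hands the job in, once; it reports no verdict.
The state is a dict: "t": time; "joint_pos": joint angles; "dq": joint speeds; "effort": joint torques, N m; "tcp_pos": TCP position; "tool_rot": TCP orientation; "force": force on the tool from outside, world axes, zero at the start; "moment": the same for the moment, N m; "opening": opening from 0.0 (shut) to 1.0 (fully open).
Only numpy, scipy, OpenCV 4.12 (cv2) and the standard library are available. Lean on these libraries where they do the work, as an engineer would, in place of code of your own. Each camera call takes 0.05 s, during which the arm holds its last target. There are 200 camera calls.

## Working session

There is one attempt and no reset: what is moved stays moved. The work goes in short steps, Python scripts to look and compute and a shell command to move; the robot and the scene stay as the last step left them, time stands still between calls to the robot, and variables do not carry over. Pictures are saved under pics/ and viewed, about 8 in all and at most 12, crops included, and the job is handed in when it is done.

```bash
mkdir -p pics; ls
python3 - <<'E'
from plant import env, eyes
import cv2
print(env.get_state(), env.tcp_to_tips)
for n in("scene","top"):
    im=eyes.snapshot(n); cv2.imwrite(f"pics/{n}0.png",im); c=eyes.calibration(n); print(n,{k:(v.round(3).tolist() if k=='T' else v) for k,v in c.items()})
E
```

```text
pics
{'t': 0.0, 'joint_pos': array([-8.59897810e+01,  1.48594316e+01,  8.80115114e+01, -6.21888889e-04,
        7.72342498e+01, -1.16196485e+01]), 'dq': array([ 0.05690402, -0.06372526,  0.01528026, -0.12348067,  0.02026713,
        0.02822639]), 'effort': array([ 5.72716344e-04, -4.37302887e+01, -2.84001911e+01,  7.19392695e-02,
        4.14792658e-02, -1.48492359e-04]), 'tcp_pos': array([ 148.18670724, -529.43619826,  403.91274171]), 'tool_rot': array([-101.28943615,   89.89480541,   94.34056929]), 'force': array([0.26496707, 0.0253972 , 0.06824939]), 'moment': array([ 0.03252872,  0.02079405, -0.05731758]), 'opening': 0.9978852073971276} 186.1
scene {'fx': 522.6968690357561, 'fy': 522.6968690357561, 'cx': 314.6708627272511, 'cy': 236.36356489995737, 'T': [[0.823, 0.355, -0.443, 981.443], [0.568, -0.483, 0.666, -798.303], [0.022, -0.8, -0.6, 764.593], [0.0, 0.0, 0.0, 1.0]]}
top {'fx': 569.5662212888693, 'fy': 569.5662212888693, 'cx': 319.63460866821896, 'cy': 239.18693104831667, 'T': [[-0.02, -0.996, 0.083, 349.812], [-1.0, 0.021, 0.011, -0.585], [-0.013, -0.083, -0.997, 1621.787], [0.0, 0.0, 0.0, 1.0]]}
```

View pics/top0.png

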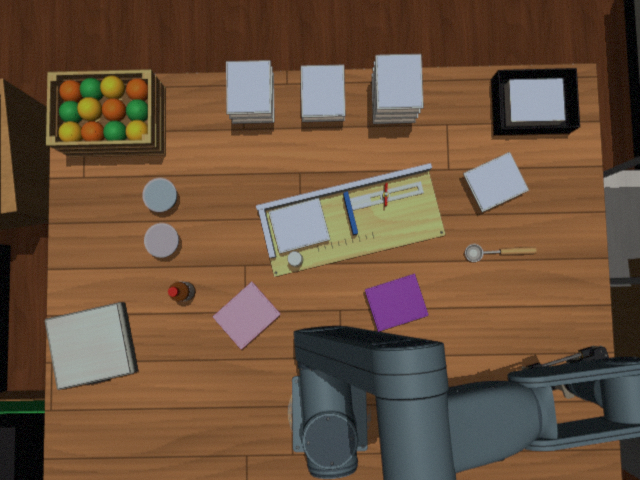

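View pics/scene0.png

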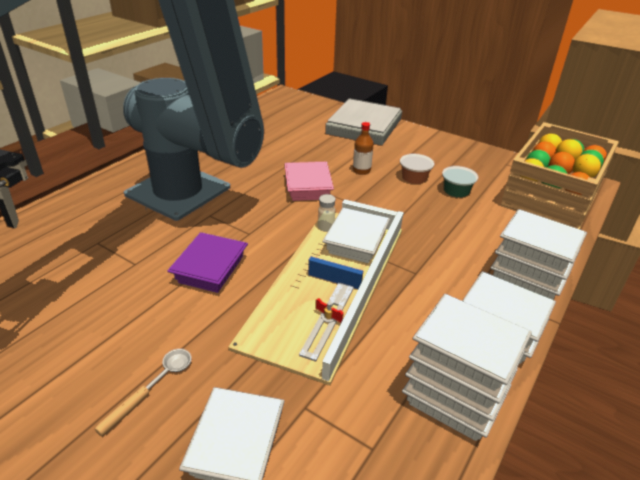

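The top view shows the guide at about (265–445, 165–275), blue stop at (350,213), red nut at (386,195), the job tray at (299,225) and shaker at (295,259). Pink (247,316) and purple (396,302) are decoys, and the spare tray is at (495,182).

```bash
cat > h.py <<'E'
import numpy as np, cv2
from plant import env, eyes
from scipy.spatial.transform import Rotation as R
def ray(c,uv,z):
    uv=np.atleast_2d(uv).astype(float); T=np.array(c['T'])
    d=np.c_[(uv[:,0]-c['cx'])/c['fx'],(uv[:,1]-c['cy'])/c['fy'],np.ones(len(uv))]@T[:3,:3].T
    return T[:3,3]+d*((z-T[2,3])/d[:,2])[:,None]
def hsv(im,lo,hi): return cv2.inRange(cv2.cvtColor(im,cv2.COLOR_BGR2HSV),lo,hi)
def blob(m):
    n,l,s,c=cv2.connectedComponentsWithStats(m); return [(s[i,4],c[i],l==i) for i in np.argsort(-s[1:,4])+1]
def tool(): 
    s=env.get_state(); return s['tcp_pos'],R.from_euler('xyz',s['tool_rot'],degrees=True).as_matrix()
E
python3 - <<'E'
from h import *
im=cv2.imread('pics/top0.png'); c=eyes.calibration('top'); roi=np.zeros(im.shape[:2],np.uint8); roi[155:285,250:455]=255
for nm,lo,hi,z in(('blue',(100,120,40),(125,255,255),60),('redA',(0,150,60),(6,255,255),48),('redB',(172,150,60),(180,255,255),48),('board',(20,60,60),(35,255,255),12)):
    m=hsv(im,lo,hi)&roi
    for a,ct,mm in blob(m)[:3]:
        if a<8: continue
        pts=np.argwhere(mm)[:,::-1].astype(np.float32); r=cv2.minAreaRect(pts)
        b=cv2.boxPoints(r); print(nm,a,ct.round(1),ray(c,ct,z)[0].round(1)); print(ray(c,b,z)[:,:2].round(0).tolist())
cv2.imwrite('pics/c0.png',cv2.resize(im[155:285,250:455],None,fx=3.9,fy=3.9,interpolation=cv2.INTER_CUBIC))
E
```

```text
blue 202 [350.1 212.6] [551.4 -69.   60. ]
[[608.0, -50.0], [611.0, -62.0], [495.0, -88.0], [493.0, -75.0]]
redA 17 [385.5 200.8] [ 584.1 -168.8   48. ]
[[595.0, -168.0], [595.0, -171.0], [572.0, -170.0], [572.0, -167.0]]
redA 16 [385.5 187. ] [ 622.8 -170.1   48. ]
[[634.0, -169.0], [634.0, -172.0], [611.0, -171.0], [612.0, -168.0]]
board 6435 [376.8 225. ] [ 520.6 -146.1   12. ]
[[580.0, 119.0], [676.0, -299.0], [489.0, -339.0], [394.0, 76.0]]
board 462 [278.3 256.7] [436.4 134.9  12. ]
[[559.0, 191.0], [572.0, 134.0], [394.0, 92.0], [381.0, 148.0]]
board 208 [365.9 190.4] [ 620.6 -118.    12. ]
[[624.0, -67.0], [645.0, -165.0], [623.0, -169.0], [602.0, -71.0]]
```

View pics/c0.png

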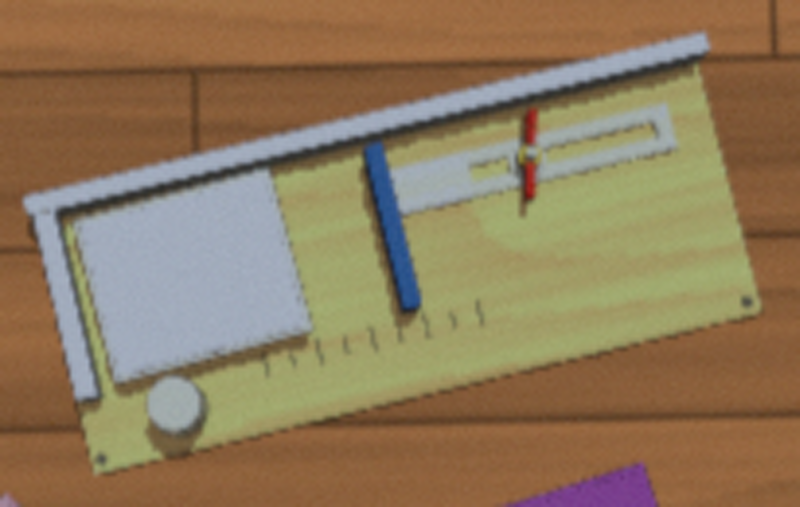

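Yaw is about 12.8°. The stop's travel is already about 26 mm, and the nut is at q≈0.26. Next I'll write a helper that gives shifts in tool axes for a target in the guide frame.

```bash
cat >> h.py <<'E'
import json,os
J=json.load(open('jig.json')) if os.path.exists('jig.json') else dict(o=[543,-29.4],yaw=12.8)
def g2w(p):
    return np.r_[np.array(J['o'])+R.from_euler('z',J['yaw'],degrees=True).as_matrix()[:2,:2]@np.array(p[:2]),p[2]]
def w2g(p):
    return np.r_[R.from_euler('z',-J['yaw'],degrees=True).as_matrix()[:2,:2]@(np.array(p[:2])-J['o']),p[2]]
def plan(*tips):
    """rows for tips in guide frame; jaw axis along guide y, tool x down"""
    p,M=tool(); yw=np.radians(J['yaw']); ys=np.array([-np.sin(yw),np.cos(yw),0])
    if M[:,1]@ys<0: ys=-ys
    x=np.array([0,0,-1.]); T=np.c_[x,ys,np.cross(x,ys)]
    print('tip now guide',w2g(p+M[:,0]*env.tcp_to_tips).round(1),'force',env.get_state()['force'].round(1),'t',env.get_state()['t'])
    rv=R.from_matrix(M.T@T).as_rotvec()
    for t in tips:
        d=M.T@(g2w(t)-x*env.tcp_to_tips-p); print(t,d.round(0).tolist(),rv.round(3).tolist())
E
python3 - <<'E'
from h import *
p,M=tool(); print(M.round(2)); plan((-10,-110,200))
E
```

```text
[[-0.    0.27 -0.96]
 [ 0.   -0.96 -0.27]
 [-1.   -0.   -0.  ]]
tip now guide [-495.7 -399.9  217.9] force [-0.2  0.3  0.1] t 0.1
(-10, -110, 200) [18.0, -266.0, -500.0] [0.049, -0.0, 0.002]
```

```bash
python3 -m jog '[1,10,-146,-275,0.03,0,0, 1,10,-146,-275,0.05,0,0, 1,10,-146,-275,0.05,0,0, 1,18,-266,-500,0.05,0,0, 1,18,-266,-500,0.05,0,0]' 20
python3 - <<'E'
from h import *
plan((-10,-110,200))
E
```

```text
t: 0.72
tcp_pos: [375.3, -312.4, 394.3]
tool_rot: [-95.1, 89.9, 97.6]
force: [-0.0, -0.9, 1.0]
opening: 0.512
tip now guide [-226.2 -238.5  208.2] force [-0.  -0.9  1. ] t 0.725
(-10, -110, 200) [8.0, -129.0, -216.0] [-0.001, -0.0, 0.002]
```

```bash
python3 -m jog '[1,8,-129,-216,0,0,0, 1,8,-129,-216,0,0,0, 1,8,-129,-216,0,0,0, 1,8,-129,-216,0,0,0, 1,8,-129,-216,0,0,0]'
python3 - <<'E'
from h import *
plan((-10,-110,200))
c=eyes.calibration('wrist'); im=eyes.snapshot('wrist'); cv2.imwrite('pics/w1.png',im); np.save('w1.npy',c['T']); print(c['fx'],c['cx'],c['cy'])
E
```

```text
t: 1.35
tcp_pos: [559.5, -135.6, 385.6]
tool_rot: [-88.1, 89.8, 104.9]
force: [-0.7, 0.2, -1.3]
opening: 0.013
tip now guide [  -7.5 -106.6  199.5] force [-0.7  0.2 -1.3] t 1.35
(-10, -110, 200) [-1.0, 3.0, 3.0] [0.004, 0.0, 0.003]
402.9714015784695 315.27235563837644 237.75373451223928
```

View pics/w1.png

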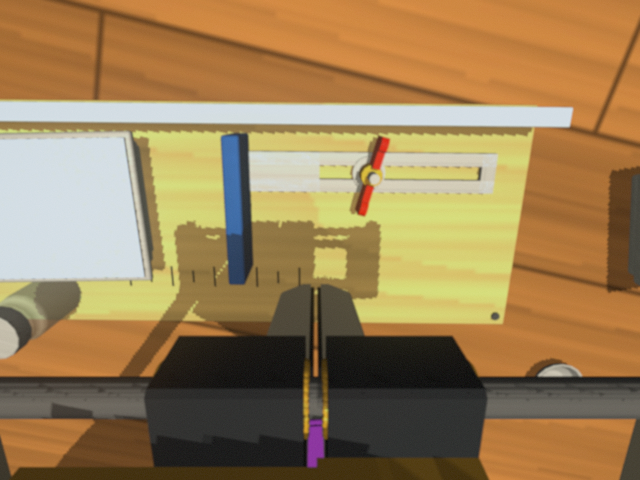

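The wrist view shows the blue stop (237,208), the nut's stud at (373,179), wings from (383,140) to (361,214), and the fence edge along row ~115. I'll refine the guide frame from these.

Run:
```python
from h import *
im=cv2.imread('pics/w1.png'); c=dict(eyes.calibration('wrist'),T=np.load('w1.npy'))
s=ray(c,[(374,179)],56)[0]; print('stud',s.round(1),w2g(s).round(1))
f=ray(c,[(100,122),(500,126)],60); print('fence face guide',[w2g(q).round(1) for q in f])
b=[k for k in blob(hsv(im,(105,120,30),(130,255,255))&cv2.rectangle(np.zeros(im.shape[:2],np.uint8),(200,100),(270,300),255,-1))][0]
# top-face back edge: top corners far-right, near-right of stop top
for uv,z in(((246,135),60),((224,135),60),((230,282),60),((245,283),60)): print(uv,w2g(ray(c,[uv],z)[0]).round(1))
for uv in((388,139),(361,214)): print('wing',w2g(ray(c,[uv],52)[0]).round(1))
for uv in((127,132),(148,279)): print('tray',w2g(ray(c,[uv],57)[0]).round(1))
cv2.imwrite('pics/c1.png',cv2.resize(im[95:305,120:440],None,fx=2.5,fy=2.5,interpolation=cv2.INTER_CUBIC))
```

```text
stud [ 603.  -170.3   56. ] [  27.3 -150.7   56. ]
fence face guide [array([68.4, 52. , 60. ]), array([  67.2, -240.3,   60. ])]
(246, 135) [ 59.8 -54.3  60. ]
(224, 135) [ 59.7 -38.1  60. ]
(230, 282) [-57.4 -36.   60. ]
(245, 283) [-58.2 -48.3  60. ]
wing [  57.1 -160.4   52. ]
wing [  -1.3 -142.2   52. ]
tray [61.3 34.5 57. ]
tray [-56.4  32.5  57. ]
```

View pics/c1.png

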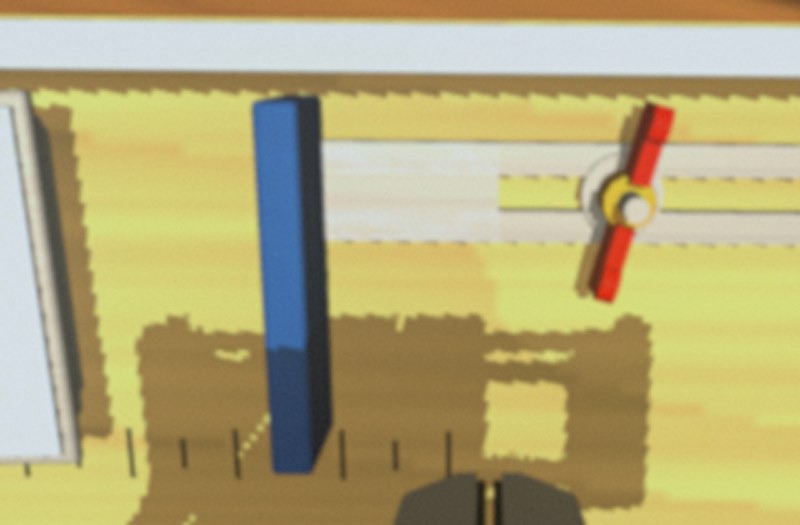

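Run:
```python
from h import *
plan((0,-98,32))
```

```text
tip now guide [  -8.9 -107.8  199.6] force [-0.5 -0.4  0.4] t 1.4
(0, -98, 32) [168.0, -10.0, -9.0] [0.003, 0.001, 0.003]
```

```bash
python3 -m jog '[1,60,-10,-9,0,0,0, 1,120,-10,-9,0,0,0, 1,168,-10,-9,0,0,0, 1,168,-10,-9,0,0,0]'
python3 - <<'E'
from h import *
plan((0,-70,32),(0,12,32))
E
```

```text
t: 1.9
tcp_pos: [562.2, -125.3, 214.2]
tool_rot: [-42.7, 89.3, 150.2]
force: [-0.1, -0.6, 0.4]
opening: 0.005
tip now guide [ -4.2 -96.3  28.1] force [-0.1 -0.6  0.4] t 1.9
(0, -70, 32) [-4.0, -28.0, -3.0] [0.001, 0.009, 0.008]
(0, 12, 32) [-3.0, -110.0, -3.0] [0.001, 0.009, 0.008]
```

```bash
python3 -m jog '[1,-3,-25,-3,0,0,0, 1,-3,-42,-3,0,0,0, 1,-3,-58,-3,0,0,0, 1,-3,-74,-3,0,0,0, 1,-3,-90,-3,0,0,0]'
python3 - <<'E'
from h import *
plan((0,0,32),(0,8,32),(0,12,32),(0,15,32))
E
```

```text
t: 2.52
tcp_pos: [545.5, -36.3, 218.9]
tool_rot: [-46.4, 89.5, 146.5]
force: [1.1, -3.4, 3.4]
opening: 0.004
tip now guide [-0.3 -6.  32.9] force [ 1.1 -3.4  3.4] t 2.525
(0, 0, 32) [1.0, -7.0, 1.0] [0.001, 0.006, 0.007]
(0, 8, 32) [1.0, -15.0, 1.0] [0.001, 0.006, 0.007]
(0, 12, 32) [1.0, -19.0, 1.0] [0.001, 0.006, 0.007]
(0, 15, 32) [1.0, -22.0, 1.0] [0.001, 0.006, 0.007]
```

```bash
python3 -m jog '[1,1,-5,0,0,0,0, 1,1,-10,0,0,0,0, 1,1,-14,0,0,0,0, 1,1,-17,0,0,0,0]'
python3 - <<'E'
from h import *
plan((0,12,32),(0,15,32))
c=eyes.calibration('wrist'); im=eyes.snapshot('wrist'); cv2.imwrite('pics/w2.png',im); np.save('w2.npy',c['T'])
E
```

```text
t: 3.02
tcp_pos: [542.0, -20.2, 218.3]
tool_rot: [-40.6, 89.6, 152.2]
force: [-0.6, -7.0, 3.9]
opening: 0.003
tip now guide [-0.  10.1 32.2] force [-0.6 -7.   3.9] t 3.025
(0, 12, 32) [0.0, -3.0, 1.0] [0.001, 0.006, 0.005]
(0, 15, 32) [0.0, -6.0, 1.0] [0.001, 0.006, 0.005]
```

View pics/w2.png

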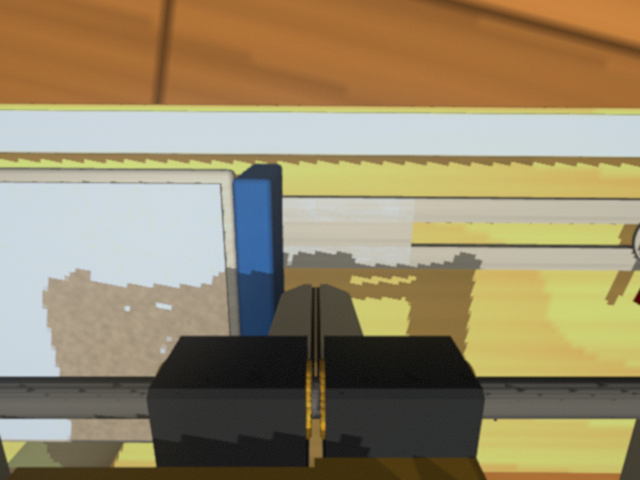

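The stop is against the tray and the force is 7 N, so the tray is still sliding. I'll push in small steps until the force rises.

```bash
python3 -m jog '[1,0,-2,0,0,0,0, 1,0,-3,0,0,0,0, 1,0,-4,0,0,0,0]'
python3 - <<'E'
from h import *
plan((0,15,32))
E
python3 -m jog '[1,0,-2,0,0,0,0, 1,0,-3,0,0,0,0, 1,0,-3,0,0,0,0]'
python3 - <<'E'
from h import *
plan((0,15,32))
E
```

```text
t: 3.45
tcp_pos: [541.2, -16.7, 218.3]
tool_rot: [-34.9, 89.6, 157.9]
force: [-0.2, -10.1, 4.4]
opening: 0.007
tip now guide [ 0.  13.6 32.3] force [ -0.2 -10.1   4.4] t 3.45
(0, 15, 32) [0.0, -2.0, 1.0] [0.001, 0.006, 0.004]
t: 3.82
tcp_pos: [541.1, -15.9, 218.4]
tool_rot: [2.2, 89.7, -164.8]
force: [0.3, -13.0, 2.0]
opening: 0.003
tip now guide [ 0.  13.5 32.3] force [  0.3 -13.    2. ] t 3.825
(0, 15, 32) [0.0, -1.0, 1.0] [0.002, 0.006, -0.0]
```

```bash
python3 -m jog '[1,0,-4,0,0,0,0, 1,0,-6,0,0,0,0, 1,0,-7,0,0,0,0]'
python3 - <<'E'
from h import *
plan((0,-30,32),(0,-40,130))
E
```

```text
t: 4.2
tcp_pos: [540.8, -14.0, 218.7]
tool_rot: [62.1, 89.3, -104.9]
force: [0.2, -31.3, -1.8]
opening: 0.003
tip now guide [ 0.2 13.5 32.6] force [  0.2 -31.3  -1.8] t 4.2
(0, -30, 32) [1.0, 46.0, 1.0] [0.004, 0.006, -0.011]
(0, -40, 130) [-97.0, 57.0, 2.0] [0.004, 0.006, -0.011]
```

Hard stop at 31 N, which puts the travel near 105 mm. I'll back off, rise, move over to the nut and look.

```bash
python3 -m jog '[1,0,20,0,0,0,0, 1,-45,50,0,0,0,0, 1,-97,110,0,0,0,0, 1,-97,170,0,0,0,0, 1,-97,199,0,0,0,0]'
python3 - <<'E'
from h import *
plan((0,-185,130),(0,-185,30))
c=eyes.calibration('wrist'); im=eyes.snapshot('wrist'); cv2.imwrite('pics/w3.png',im); np.save('w3.npy',c['T'])
t=eyes.snapshot('top'); cv2.imwrite('pics/top1.png',t)
v=cv2.resize(t[155:285,250:455],None,fx=2.4,fy=2.4); w=cv2.resize(im,None,fx=.48,fy=.48*312/(480*.48)); w=cv2.resize(w,(308,312))
cv2.imwrite('pics/c3.png',np.hstack([v,w]))
E
```

```text
t: 4.82
tcp_pos: [586.4, -208.7, 318.5]
tool_rot: [68.1, 89.3, -98.9]
force: [1.2, 0.1, -0.4]
opening: 0.001
tip now guide [   1.8 -186.4  132.4] force [ 1.2  0.1 -0.4] t 4.825
(0, -185, 130) [2.0, 1.0, 3.0] [0.003, 0.004, -0.011]
(0, -185, 30) [102.0, -1.0, 2.0] [0.003, 0.004, -0.011]
```

View pics/c3.png

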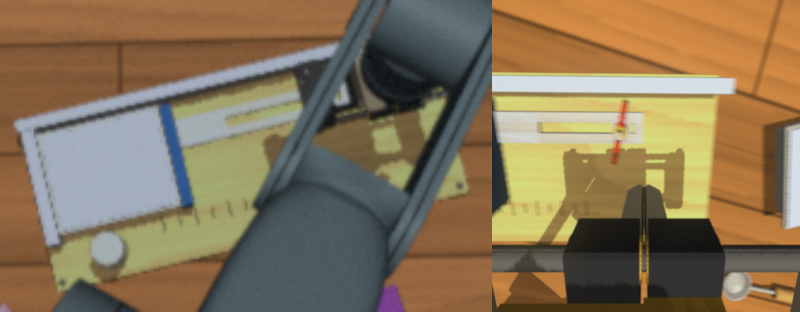

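The tray is snug between stop and end block (no gap visible), the shaker is undisturbed, and the nut hasn't turned. I'll descend behind wing B.

```bash
python3 -m jog '[1,50,0,2,0,0,0, 1,100,0,2,0,0,0, 1,100,0,2,0,0,0]'
python3 - <<'E'
from h import *
def wing(deg,rad,dx=0): pass
plan((3,-180,32),(3,-165,32),(3,-155,32),(8,-140,32),(14,-125,32),(20,-118,32))
E
```

```text
t: 5.3
tcp_pos: [581.9, -209.6, 212.4]
tool_rot: [10.2, 89.2, -157.0]
force: [0.3, 0.5, -0.8]
opening: 0.003
tip now guide [  -4.6 -184.8   26.4] force [ 0.3  0.5 -0.8] t 5.3
(3, -180, 32) [-6.0, -4.0, -5.0] [0.0, 0.014, -0.002]
(3, -165, 32) [-6.0, -19.0, -5.0] [0.0, 0.014, -0.002]
(3, -155, 32) [-6.0, -29.0, -5.0] [0.0, 0.014, -0.002]
(8, -140, 32) [-6.0, -44.0, -10.0] [0.0, 0.014, -0.002]
(14, -125, 32) [-6.0, -59.0, -16.0] [0.0, 0.014, -0.002]
(20, -118, 32) [-6.0, -66.0, -22.0] [0.0, 0.014, -0.002]
```

```bash
python3 -m jog '[1,-6,-19,0,0,0.014,0, 1,-6,-32,0,0,0.014,0, 1,-6,-38,-3,0,0.014,0, 1,-6,-50,-2,0,0.014,0, 1,-6,-59,-2,0,0.014,0]'
python3 - <<'E'
from h import *
plan((0,-125,32),(8,-122,32),(17,-120,32),(21,-119,32))
E
```

```text
t: 5.92
tcp_pos: [570.5, -150.5, 218.5]
tool_rot: [99.8, 89.9, -67.4]
force: [0.2, -0.2, 0.2]
opening: 0.003
tip now guide [   0.  -124.5   32.4] force [ 0.2 -0.2  0.2] t 5.925
(0, -125, 32) [0.0, 1.0, -0.0] [0.0, -0.0, -0.002]
(8, -122, 32) [0.0, -2.0, -8.0] [0.0, -0.0, -0.002]
(17, -120, 32) [0.0, -4.0, -17.0] [0.0, -0.0, -0.002]
(21, -119, 32) [0.0, -5.0, -21.0] [0.0, -0.0, -0.002]
```

```bash
python3 -m jog '[1,0,-3,-8,0,0,0, 1,0,-5,-17,0,0,0, 1,0,-6,-22,0,0,0, 1,0,-6,-22,0,0,0]'; python3 -m jog '[1,0,0,8,0,0,0, 1,-50,0,8,0,0,0, 1,-90,20,8,0,0,0, 1,-90,25,20,0,0,0]';  python3 - <<'E'
from h import *
plan((44,-180,130))
c=eyes.calibration('wrist'); im=eyes.snapshot('wrist'); np.save('w4.npy',c['T']); cv2.imwrite('pics/w4.png',im)
m=hsv(im,(0,150,60),(6,255,255))|hsv(im,(172,150,60),(180,255,255)); m[:60]=0;m[330:]=0
for a,ct,mm in blob(m)[:3]:
    print(a,ct.round(0),w2g(ray(c,ct,50)[0]).round(1))
E
```

```text
t: 6.42
tcp_pos: [591.2, -139.8, 218.3]
tool_rot: [112.8, 89.9, -54.4]
force: [-1.1, -0.8, -0.3]
opening: 0.005
t: 6.92
tcp_pos: [578.4, -170.2, 312.4]
tool_rot: [135.4, 89.3, -31.8]
force: [0.7, -0.5, -0.8]
opening: 0.004
tip now guide [   4.8 -146.6  126.3] force [ 0.7 -0.5 -0.8] t 6.925
(44, -180, 130) [-3.0, 35.0, -41.0] [-0.0, -0.008, -0.008]
437 [293. 202.] [  35.8 -133.    50. ]
378 [349. 226.] [  20.8 -167.8   50. ]
2 [360. 224.] [  22.  -174.3   50. ]
```

B is now at about 293°, so q≈1.97 rad, and A sits at 112°, ready for the next stroke.

```bash
python3 -m jog '[1,-3,35,-41,0,0,0, 1,45,35,-40,0,0,0, 1,92,36,-38,0,-0.008,0, 1,92,36,-38,0,-0.008,0]'
python3 - <<'E'
from h import *
plan((32,-183,32),(23,-184,32),(16,-182,32),(11,-177,32),(4,-170,32))
E
```

```text
t: 7.48
tcp_pos: [619.0, -196.4, 212.7]
tool_rot: [-10.1, 89.2, -177.3]
force: [0.2, 1.1, 1.3]
opening: 0.004
tip now guide [  34.6 -179.2   26.6] force [0.2 1.1 1.3] t 7.475
(32, -183, 32) [-5.0, 3.0, 5.0] [-0.001, 0.013, 0.002]
(23, -184, 32) [-5.0, 4.0, 14.0] [-0.001, 0.013, 0.002]
(16, -182, 32) [-5.0, 2.0, 21.0] [-0.001, 0.013, 0.002]
(11, -177, 32) [-5.0, -3.0, 26.0] [-0.001, 0.013, 0.002]
(4, -170, 32) [-5.0, -10.0, 33.0] [-0.001, 0.013, 0.002]
```

```bash
python3 -m jog '[1,-5,4,5,0,0.013,0, 1,-5,4,14,0,0.013,0, 1,-5,2,21,0,0.013,0, 1,-5,-3,26,0,0.013,0, 1,-5,-10,33,0,0.013,0]'
python3 - <<'E'
from h import *
plan((-2,-164,32),(-2,-152,32),(1,-146,32),(0,-135,32),(0,-125,32))
E
```

```text
t: 8.1
tcp_pos: [584.3, -193.9, 218.9]
tool_rot: [-110.9, 89.9, 81.8]
force: [1.4, -0.9, 0.5]
opening: 0.007
tip now guide [   3.9 -169.3   32.8] force [ 1.4 -0.9  0.5] t 8.1
(-2, -164, 32) [1.0, -6.0, 6.0] [-0.001, -0.0, 0.001]
(-2, -152, 32) [1.0, -18.0, 6.0] [-0.001, -0.0, 0.001]
(1, -146, 32) [1.0, -24.0, 3.0] [-0.001, -0.0, 0.001]
(0, -135, 32) [1.0, -35.0, 4.0] [-0.001, -0.0, 0.001]
(0, -125, 32) [1.0, -45.0, 4.0] [-0.001, -0.0, 0.001]
```

```bash
python3 -m jog '[1,1,-6,6,0,0,0, 1,1,-18,6,0,0,0, 1,1,-24,3,0,0,0, 1,1,-35,4,0,0,0, 1,1,-45,4,0,0,0]'; python3 -m jog '[1,0,-3,-8,0,0,0, 1,0,-5,-17,0,0,0, 1,0,-6,-22,0,0,0, 1,0,-6,-22,0,0,0]'; python3 -m jog '[1,0,0,8,0,0,0, 1,-50,0,8,0,0,0, 1,-90,20,8,0,0,0, 1,-90,25,20,0,0,0]';  python3 - <<'E'
from h import *
plan((44,-182,130))
c=eyes.calibration('wrist'); im=eyes.snapshot('wrist'); np.save('w5.npy',c['T']); cv2.imwrite('pics/w5.png',im)
m=hsv(im,(0,150,60),(6,255,255))|hsv(im,(172,150,60),(180,255,255)); m[:60]=0;m[330:]=0
for a,ct,mm in blob(m)[:3]:
    print(a,ct.round(0),w2g(ray(c,ct,50)[0]).round(1))
E
```

```text
t: 8.72
tcp_pos: [570.1, -149.6, 217.5]
tool_rot: [-78.0, 89.8, 114.7]
force: [0.6, 0.2, -0.5]
opening: 0.003
t: 9.22
tcp_pos: [590.9, -138.9, 217.3]
tool_rot: [-92.6, 89.9, 100.2]
force: [-0.5, 0.2, -1.3]
opening: 0.007
t: 9.72
tcp_pos: [578.2, -169.7, 311.5]
tool_rot: [151.9, 89.5, -15.4]
force: [-0.2, -0.4, -0.5]
opening: 0.005
tip now guide [   4.6 -145.3  125.4] force [-0.2 -0.4 -0.5] t 9.725
(44, -182, 130) [-4.0, 37.0, -41.0] [-0.001, -0.008, -0.004]
444 [295. 204.] [  35.  -132.7   50. ]
384 [352. 225.] [  21.7 -168.    50. ]
1 [360. 221.] [  24.  -172.9   50. ]
```

Same picture as before stroke 2, which fits a half turn (q≈5.1). The geometry alone can't tell 0° from 180°, so the hard stop in stroke 3 has to confirm it.

```bash
python3 -m jog '[1,-3,37,-42,0,0,0, 1,45,37,-42,0,0,0, 1,92,38,-42,0,-0.008,0, 1,92,38,-42,0,-0.008,0]'
python3 - <<'E'
from h import *
plan((32,-183,32),(23,-184,32),(16,-182,32),(11,-177,32),(4,-170,32))
E
```

```text
t: 10.28
tcp_pos: [622.8, -196.5, 211.4]
tool_rot: [-25.5, 89.1, 167.1]
force: [-0.3, -0.2, -0.3]
opening: 0.003
tip now guide [  38.  -179.3   25.3] force [-0.3 -0.2 -0.3] t 10.275
(32, -183, 32) [-7.0, 2.0, 9.0] [-0.002, 0.015, 0.007]
(23, -184, 32) [-7.0, 3.0, 18.0] [-0.002, 0.015, 0.007]
(16, -182, 32) [-6.0, 1.0, 25.0] [-0.002, 0.015, 0.007]
(11, -177, 32) [-6.0, -4.0, 30.0] [-0.002, 0.015, 0.007]
(4, -170, 32) [-6.0, -11.0, 37.0] [-0.002, 0.015, 0.007]
```

```bash
python3 -m jog '[1,-7,3,9,0,0.014,0, 1,-7,3,18,0,0.014,0, 1,-6,1,25,0,0.014,0, 1,-6,-4,30,0,0.014,0, 1,-6,-11,37,0,0.014,0]'
python3 - <<'E'
from h import *
plan((-2,-164,32),(-2,-158,32),(-2,-152,32),(-2,-149,32),(1,-146,32))
E
```

```text
t: 10.9
tcp_pos: [584.0, -193.8, 218.6]
tool_rot: [-88.7, 89.7, 104.0]
force: [2.4, -2.1, 0.6]
opening: 0.004
tip now guide [   3.5 -168.3   32.5] force [ 2.4 -2.1  0.6] t 10.9
(-2, -164, 32) [1.0, -5.0, 6.0] [-0.002, 0.0, 0.006]
(-2, -158, 32) [1.0, -11.0, 6.0] [-0.002, 0.0, 0.006]
(-2, -152, 32) [1.0, -17.0, 6.0] [-0.002, 0.0, 0.006]
(-2, -149, 32) [1.0, -20.0, 6.0] [-0.002, 0.0, 0.006]
(1, -146, 32) [1.0, -23.0, 3.0] [-0.002, 0.0, 0.006]
```

```bash
python3 -m jog '[1,1,-5,5,0,0,0, 1,1,-10,5,0,0,0, 1,1,-14,5,0,0,0, 1,1,-16,5,0,0,0]'
python3 - <<'E'
from h import *
plan((-1,-152,32),(-1,-150,32),(-1,-148,32))
E
python3 -m jog '[1,0,-2,0,0,0,0, 1,0,-3,0,0,0,0, 1,0,-3,0,0,0,0]';python3 - <<'E'
from h import *
plan((-1,-152,32),(-1,-150,32),(-1,-148,32))
E
```

```text
t: 11.4
tcp_pos: [575.5, -178.9, 217.4]
tool_rot: [-82.3, 89.6, 110.3]
force: [-0.5, -1.9, -0.6]
opening: 0.009
tip now guide [  -1.6 -151.8   31.3] force [-0.5 -1.9 -0.6] t 11.4
(-1, -152, 32) [-1.0, -1.0, -0.0] [-0.002, 0.001, 0.006]
(-1, -150, 32) [-1.0, -3.0, -0.0] [-0.002, 0.001, 0.006]
(-1, -148, 32) [-1.0, -5.0, -0.0] [-0.002, 0.001, 0.006]
t: 11.78
tcp_pos: [575.3, -177.7, 217.6]
tool_rot: [-85.7, 89.9, 107.0]
force: [2.0, -8.3, -2.0]
opening: 0.003
tip now guide [  -1.4 -151.2   31.5] force [ 2.  -8.3 -2. ] t 11.775
(-1, -152, 32) [-0.0, 0.0, -0.0] [-0.002, 0.0, 0.003]
(-1, -150, 32) [-0.0, -2.0, -0.0] [-0.002, 0.0, 0.003]
(-1, -148, 32) [-0.0, -4.0, -0.0] [-0.002, 0.0, 0.003]
```

The force is rising right where 7.0 rad is expected. One more nudge, then back off, lift and check.

```bash
python3 -m jog '[1,0,-2,0,0,0,0, 1,0,-3,0,0,0,0, 1,0,-3,0,0,0,0]'; python3 -m jog '[1,0,20,0,0,0,0, 1,0,25,0,0,0,0, 1,-60,25,0,0,0,0, 1,-100,20,0,0,0,0, 1,-100,20,0,0,0,0]'
python3 - <<'E'
from h import *
plan((44,-182,130))
c=eyes.calibration('wrist'); im=eyes.snapshot('wrist'); np.save('w6.npy',c['T']); cv2.imwrite('pics/w6.png',im)
m=hsv(im,(0,150,60),(6,255,255))|hsv(im,(172,150,60),(180,255,255)); m[:60]=0;m[330:]=0
for a,ct,mm in blob(m)[:3]:
    print(a,ct.round(0),w2g(ray(c,ct,50)[0]).round(1))
E
```

```text
t: 12.15
tcp_pos: [575.1, -176.8, 217.7]
tool_rot: [100.5, 89.9, -66.8]
force: [0.9, -10.7, -2.8]
opening: 0.006
t: 12.78
tcp_pos: [580.3, -196.2, 321.6]
tool_rot: [135.0, 89.5, -32.3]
force: [0.8, 0.1, 0.1]
opening: 0.006
tip now guide [   0.5 -172.   135.5] force [0.8 0.1 0.1] t 12.775
(44, -182, 130) [6.0, 11.0, -45.0] [-0.001, -0.006, -0.006]
374 [302. 181.] [  43.3 -163.6   50. ]
334 [263. 225.] [  14.4 -138.1   50. ]
```

View pics/w6.png

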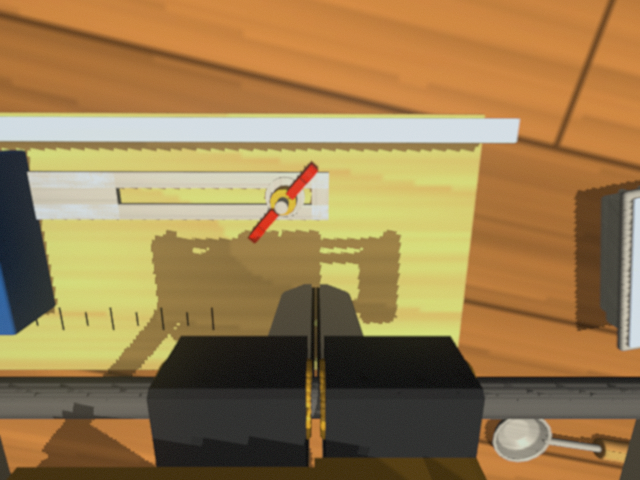

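The wing line is at 41.4°, so q = 401.4° ≈ 7.0 rad (tight). I'll lift clear and check the stop and bystanders from the top.

```bash
python3 -m jog '[1,-60,0,0,0,0,0, 1,-80,50,40,0,0,0, 1,-80,50,80,0,0,0, 1,-80,50,80,0,0,0, 1,-80,50,80,0,0,0]'
python3 - <<'E'
from h import *
plan((0,0,0)); print(env.get_state()['dq'].round(2))
c=eyes.calibration('top'); t=eyes.snapshot('top'); cv2.imwrite('pics/top2.png',t); o=cv2.imread('pics/top0.png')
roi=np.zeros(t.shape[:2],np.uint8); roi[155:285,250:455]=255
a,ct,mm=blob(hsv(t,(100,120,40),(125,255,255))&roi)[0]; g=w2g(ray(c,ct,60)[0]); print('stop',a,g.round(1),'travel',g[1]+67)
r=cv2.minAreaRect(np.argwhere(mm)[:,::-1].astype(np.float32)); print(r)
cv2.imwrite('pics/c7.png',t[50:350,40:560])
E
```

```text
t: 13.45
tcp_pos: [512.5, -262.0, 397.8]
tool_rot: [149.3, 89.9, -18.0]
force: [1.0, 0.5, 0.1]
opening: 0.003
tip now guide [ -80.9 -220.2  211.7] force [1.  0.5 0.1] t 13.45
(0, 0, 0) [212.0, -220.0, -80.0] [-0.002, -0.002, -0.001]
[ 1.04  0.35 -0.91 -0.06 -0.03 -0.06]
stop 175 [-0.3 36.3 60. ] travel 103.312260050728
((323.01513671875, 219.11793518066406), (42.93720245361328, 4.070498943328857), 76.32869720458984)
```

View pics/c7.png

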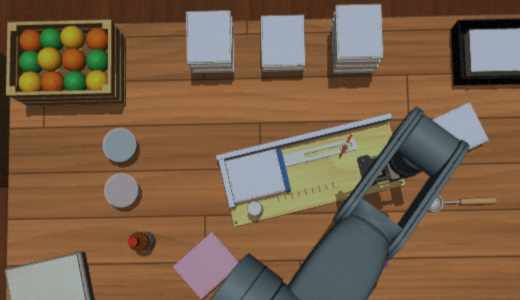

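The stop travel reads about 103–105 mm, the tray is squared and snug, the bystanders haven't moved, and the arm is clear. I'm handing the job in.

```bash
python3 -c "
from plant import ticket
print(ticket.close_job())"
```

```text
the job is handed in; nothing more can be done
None
```

The packing guide is set and handed in at about 13.5 s: the stop holds the tray against the end block, and the wing nut is tight. The hand-in gave no verdict.

**Stop:** I pushed it with closed fingers until it came up hard at 31 N. Travel was about 105 mm by fingertip position and about 103 mm from the top camera. Both are inside the 100 to 108 mm window. The tray looks snug and square in the pictures, but I did not measure its centre or angle separately.

**Wing nut:** I turned it clockwise in three one-sided strokes, with the fingers shut so a wing could not be pinched. It came up hard at about 11 N. The last picture puts the wing line at 41.4°, which is 7.0 rad (tight at 7.0). Stroke 2 looks the same in the pictures whether the nut made a half turn or none. The count of turns therefore rests on the hard stop coming where 7.0 rad was expected.

**Bystanders:** by eye, nothing had moved in the top view. The arm hid the purple decoy and part of the spare tray. The gripper was clear of everything when I handed in.

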